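Start the dust extractor from its push-button station

ROBOT

A 6-joint arm with a two-finger parallel gripper is mounted at the origin on a cart in front of the work surface, level with it; the furniture and walls round the work are solid. World frame = base frame: x ahead of the robot, y to its left, z up, the work surface at z = 0. Lengths are in m, angles in rad, forces in N, time in s.
With the tool pointing down it reaches from about 0.375 to 0.975 m from the base axis. Payload 3.8 kg.
Tool frame: the origin (TCP) lies on the mounting face of the last link; the fingertips stand 173 mm ahead of it and the grasp point (between the pads) lies 155 mm ahead of it; z points along the fingers, y is the line along which they close (so a half turn about z gives the same grasp; the last joint's range is limited). The gripper opens to 85 mm and grips with 20 to 120 N. Pads are 22 mm wide; open, the fingers measure 114 mm over their backs; the gripper's body (76 mm by 85 mm) begins 54 mm behind the grasp point. The pads swing forward as they close: fully open they stand 13 mm farther back than shut.
Start: joints at [-1.172, 0.264, 1.604, -0, 1.274, -0.037], TCP at [0.285, -0.612, 0.405] pointing down, gripper open.
Joint ranges: [-2.63, 2.63], [-0.94, 2.18], [0.31, 2.57], [-1.31, 4.45], [0, 2.66], [-2.55, 2.55]. Speed limits (rad/s): [2.57, 2.57, 3.14, 3.14, 3.14, 3.14].

INTERFACE

Orientations are given as [roll, pitch, yaw] about the fixed x, y, z axes, in that order (R = Rz(yaw) Ry(pitch) Rx(roll)).
In Python, from plant import env, hand, kin, get_image, calibration, ticket, find_in, masks_of, mark_of gives the robot as it stands. Calls block until the motion is done:
- env.move_to(position, orientation): joint-space move of the TCP to a pose.
- env.move_linear(position, v=0.15, rot=None, max_force=None): straight line of the TCP; rot=None keeps the orientation; v is the mean speed in m/s. With max_force (N) it stops when the force on the tool has changed by that much, and returns True; else False.
- env.movej(angles): joint-space move.
- hand.gripper_to(opening, grip_force=None): finger opening in m; grip_force is the grip in N (None keeps the last); returns when the fingers have stopped.
- env.dwell(seconds).
- kin.inverse_kinematics(position, orientation): joint angles nearest the present ones, or None.
- get_image(name): name is "scene" or "side" or "wrist"; returns (picture, depth): 384x512x3 uint8, blue, green, red; 384x512 float32, m along the optical axis (not along the pixel's ray), 0 where there is no reading.
- calibration(name): a dict with "intrinsics" (3x3 intrinsics, pixels), "eye" and "orientation" of the camera in the world. Camera axes: x right, y up, looking along -z (the intrinsics and any distortion apply to the point x, -y, -z); pixel columns grow to the right and rows downward; lengths in m; the calibration is good to about 2 mm. A picture is of the moment at which its call begins: read the wrist's pose just before it. calibration takes no time and is no camera call; for the wrist camera it gives the pose at the moment of the call.
A pose or a line that the arm cannot do raises env.IKError and nothing moves.
- ticket.hand_in(): hands the job in; it is judged then, once.
Trained networks look in the newest picture that a camera, given by its name, has taken for a name from the list of things; names that differ only in an ending like _2 or _b are one class to them, and where a whole thing is asked for, a point or a joint stands for the part that bears it (a point fixed in the world has none). Each returns a list of dicts, best first, with "confidence" (0 to 1); they miss things now and then, are a little off and sometimes report something else, mostly with a low value. They report only what shows in the picture. A call takes as long as a camera call.
- find_in(camera, name): "at" ([column, row] in pixels, amid what is visible of it).
- masks_of(camera, name): "mask" (384x512 bool, what is visible of it) and "at" ([column, row] in pixels, amid what is visible of it).
- mark_of(camera, name): "at" ([column, row] in pixels: a listed point, or the origin of a listed thing).
Readings, each from a call of its own:
- env.get_time(): time.
- env.get_q(): joint angles.
- env.get_dq(): joint speeds.
- env.get_joint_torque(): joint torques, N m.
- env.get_eef_pos(): TCP position.
- env.get_ee_rot(): TCP orientation.
- env.get_wrist_force(): force on the tool from outside, world axes, zero at the start.
- env.get_torque(): the same for the moment, N m.
- env.get_width(): finger opening in m.
- env.get_grip_force(): force on a finger pad.
Only numpy, scipy, OpenCV 4.12 (cv2) and the standard library are available. Lean on these libraries where they do the work, as an engineer would, in place of code of your own. Each camera call takes 0.05 s, during which the arm holds its last target. There are 200 camera calls.

TASK

Start the dust extractor at the sloping push-button station: hold the small round key fully home for two seconds and let it up, press the square key fully home twice, letting it come right up after each press, and then push the narrow bar key fully home, where it stays. Press one key at a time, gently (the keys stand out by different amounts, so feel for each; a key must never take more than 25 N), do not press the big mushroom stop key, and leave the things lying about where they are.

Things in the scene. Friction and masses are not known exactly. Their poses are not given: they have to be found in the camera images.
- panel_middle (a point): middle of the push-button station's sloping panel: a grey box on a steel stand, fixed to the table, panel 280 mm wide and 100 mm up the slope. Point on the panel's surface, 100 mm above the table, in the middle of the row of keys. x and y axes level (x to the back, y along the row), z up. The panel rises towards x by 30 degrees
- visor_lip (a point): middle of the visor's free edge. The sheet-metal visor stands square on the panel along its upper edge, 62 mm high, its face 32 mm up the slope from the row of keys; its turned lip reaches back to 17 mm from the row's line. It blocks a tool coming straight down on the keys; square to the panel, one slim up the slope (under 30 mm) fits. Axes as panel_middle
- round_key_foot (a point): foot of the small round key: flat disc cap, 26 mm across. Point on its axis at the panel's surface; z axis square to the panel, outward (30 degrees from vertical, towards the front), x up the slope, y along the row. Dark keys, one row, 60 mm apart, any order. When up, its flat top is 11 to 21 mm out from the panel, different for each key, not measured
- round_cap (a joint): how far the round key is pressed: 0 up, 0.006 m fully home, straight into the panel, against a rubber-sprung stop that gives 1 mm or so to a harder push; a spring brings it up again when let go; it takes 1.5 N to start and 4.5 N fully home
- square_key_foot (a point): foot of the square key: flat cap 25 x 25 mm. Point on its axis at the panel's surface; z axis square to the panel, outward (30 degrees from vertical, towards the front), x up the slope, y along the row. Dark keys, one row, 60 mm apart, any order. When up, its flat top is 11 to 21 mm out from the panel, different for each key, not measured
- square_cap (a joint): how far the square key is pressed: 0 up, 0.006 m fully home, straight into the panel, against a rubber-sprung stop that gives 1 mm or so to a harder push; a spring brings it up again when let go; it takes 1.5 N to start and 4.5 N fully home
- bar_key_foot (a point): foot of the bar key: flat narrow cap 36 mm long up the slope and 12 mm wide, middle 4 mm down the slope from this point. Point on its axis at the panel's surface; z axis square to the panel, outward (30 degrees from vertical, towards the front), x up the slope, y along the row. Dark keys, one row, 60 mm apart, any order. When up, its flat top is 11 to 21 mm out from the panel, different for each key, not measured
- bar_cap (a joint): how far the bar key is pressed: 0 up, 0.006 m fully home, straight into the panel, against a rubber-sprung stop that gives 1 mm or so to a harder push; no spring: it moves against 3.5 N of friction and stays where it is pushed
- mushroom_key_foot (a point): foot of the big mushroom key: round-edged disc cap, 38 mm across, the widest of the four; it is the stop key. Point on its axis at the panel's surface; z axis square to the panel, outward (30 degrees from vertical, towards the front), x up the slope, y along the row. Dark keys, one row, 60 mm apart, any order. When up, its flat top is 11 to 21 mm out from the panel, different for each key, not measured
- mushroom_cap (a joint): how far the mushroom key is pressed: 0 up, 0.006 m fully home, straight into the panel, against a rubber-sprung stop that gives 1 mm or so to a harder push; a spring brings it up again when let go; it takes 1.5 N to start and 4.5 N fully home
- mug: white mug with a handle, 95 mm high, loose bystander on the table; origin at the centre of its underside
- tape_measure: tape measure, 62x91x64 mm, loose bystander on the table; origin at the centre of its underside
- screwdriver: red-handled screwdriver, 180 mm long, loose bystander on the table; origin at the centre of its underside
- pencil: flat carpenter's pencil, 173 mm long, 8 mm high, lying before the station, loose bystander on the table; origin at the centre of its underside

How it is judged:
By the outcome, as a careful person would: the job done as asked, in the order asked, and still so for the second after the job is handed in, with the robot touching nothing.
It also fails if it takes over 64 s, if anything falls off the work surface, if the arm or the gripper's body presses on something with over 40 N, if the wrist force passes 120 N, or if a joint passes its speed limit or range.

## Working session

There is one attempt and no reset: what is moved stays moved. The work goes in short steps, each a Python script; the robot and the scene stay as the last script left them, time stands still between calls to the robot, and variables do not carry over. Pictures are saved under pics/ and viewed, at most 10 in all, crops included, and the job is handed in when it is done.

```bash
ls; mkdir -p pics
cat > h.py <<'E'
import numpy as np, cv2
from plant import env, hand, kin, get_image, calibration, ticket, find_in, masks_of, mark_of
from scipy.spatial.transform import Rotation as R
def camR(c):
    o=np.array(c["orientation"],float)
    return o if o.shape==(3,3) else R.from_euler('xyz',o).as_matrix() if o.size==3 else R.from_quat(o).as_matrix()
def ray(c,px):
    K=np.array(c["intrinsics"]); d=np.linalg.inv(K)@[px[0],px[1],1.]
    return camR(c)@[d[0],-d[1],-d[2]]
def pt(c,px,depth):  # depth along the axis
    return np.array(c["eye"])+ray(c,px)*depth
def dep(D,px,r=2):
    u,v=int(round(px[0])),int(round(px[1])); w=D[max(v-r,0):v+r+1,max(u-r,0):u+r+1]; w=w[w>0]
    return np.median(w) if w.size else np.nan
KEYS=["round_key_foot","square_key_foot","bar_key_foot","mushroom_key_foot"]
E
python3 - <<'E'
from h import *
np.set_printoptions(precision=4,suppress=True)
for n in ("scene","side"):
    c=calibration(n)
    if n=="scene": print(c)
    im,D=get_image(n); cv2.imwrite(f"pics/{n}0.png",im)
    for k in KEYS+["panel_middle","visor_lip","mug","tape_measure","screwdriver","pencil"]:
        m=mark_of(n,k)[:1]
        for a in m: print(n,k,np.round(a["at"],1),round(a["confidence"],2),pt(c,a["at"],dep(D,a["at"])))
print(env.get_time())
E
```

```text
pics
{'intrinsics': array([[399.2463,   0.    , 261.2756],
       [  0.    , 399.2463, 191.572 ],
       [  0.    ,   0.    ,   1.    ]]), 'eye': array([0.0234, 0.562 , 0.7634]), 'orientation': array([ 0.8856, -0.001 , -2.5021])}
scene round_key_foot [247.5 160.8] 0.62 [ 0.6109 -0.1636  0.1137]
scene square_key_foot [215.3 185. ] 0.5 [ 0.6162 -0.032   0.107 ]
scene bar_key_foot [247.1 162.9] 0.58 [ 0.6084 -0.1583  0.1105]
scene mushroom_key_foot [231.6 173.4] 0.67 [ 0.6081 -0.0901  0.1142]
scene panel_middle [222.9 180.3] 0.93 [ 0.621  -0.0674  0.0987]
scene visor_lip [224.8 160.9] 0.56 [ 0.6133 -0.0721  0.1635]
scene mug [255.1 302.5] 0.66 [0.3273 0.1735 0.0647]
scene tape_measure [340.7 208.3] 0.74 [ 0.3402 -0.2343  0.0269]
scene screwdriver [299.8 248.7] 0.64 [ 0.3571 -0.0515  0.0114]
scene pencil [225.  157.6] 0.75 [ 0.6178 -0.0785  0.1685]
side round_key_foot [200.2 215.8] 0.55 [0.6282 0.0261 0.1115]
side square_key_foot [202.8 199.9] 0.63 [0.6175 0.0278 0.1615]
side bar_key_foot [213.2 171. ] 0.41 [ 0.6187 -0.1488  0.1022]
side mushroom_key_foot [212.  181.8] 0.57 [ 0.6139 -0.0875  0.1165]
side panel_middle [205.4 193. ] 0.71 [0.6148 0.0052 0.1614]
side visor_lip [211.7 173.3] 0.81 [ 0.6098 -0.0712  0.1561]
side mug [326.2 288.6] 0.88 [0.3557 0.169  0.05  ]
side tape_measure [309.5 176.2] 0.69 [ 0.3526 -0.2429  0.0144]
side screwdriver [311.1 221.2] 0.63 [ 0.3632 -0.0615  0.0115]
side pencil [257.  221.7] 0.81 [ 0.5025 -0.0629  0.0047]
1.1
```

Run:
```python
import cv2,numpy as np
a=cv2.imread("pics/scene0.png")[110:230,150:310];b=cv2.imread("pics/side0.png")[130:250,140:300]
cv2.imwrite("pics/crop0.png",np.vstack([cv2.resize(x,(720,300) if 0 else (400*1,300),interpolation=cv2.INTER_CUBIC) for x in (a,b)]))
```

```text
(no output)
```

View pics/scene0.png

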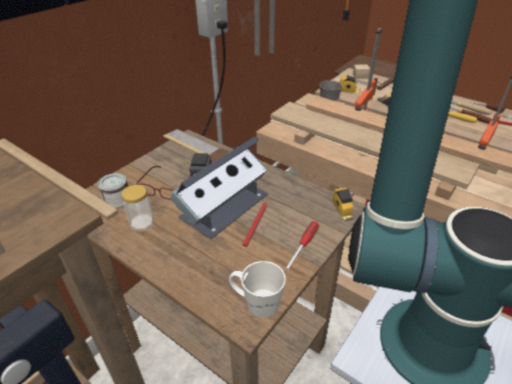

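View pics/crop0.png

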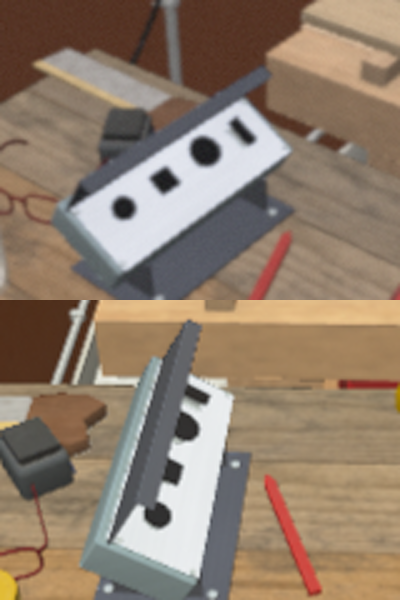

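Run:
```python
from h import *
np.set_printoptions(precision=4,suppress=True)
n=np.array([-.5,0,3**.5/2]); up=np.array([3**.5/2,0,.5])
p=np.array([.62,-.065,.1])+n*.33
for s in (1,-1):
    M=np.c_[s*up,np.cross(-n,s*up),-n]; e=R.from_matrix(M).as_euler('xyz')
    q=kin.inverse_kinematics(p,e); print(s,e,q,[kin.inverse_kinematics(np.array([.62,y,.1])+n*.18,e) for y in(.03,-.155)])
s=1
M=np.c_[up,np.cross(-n,up),-n]; e=R.from_matrix(M).as_euler('xyz')
if kin.inverse_kinematics(p,e) is None: 
    e=R.from_matrix(np.c_[-up,np.cross(-n,-up),-n]).as_euler('xyz')
env.move_to(p,e)
hand.gripper_to(0.0)
c=calibration("wrist"); im,D=get_image("wrist"); cv2.imwrite("pics/w1.png",im); np.save("w1.npy",D)
print(c, env.get_eef_pos(), env.get_ee_rot(), env.get_wrist_force())
for k in KEYS+["panel_middle","visor_lip","pencil"]:
    for a in mark_of("wrist",k)[:2]: print(k,np.round(a["at"],1),round(a["confidence"],2),pt(c,a["at"],dep(D,a["at"])))
print(env.get_time(),env.get_q())
```

```text
1 [ 3.1416 -0.5236  0.    ] [-0.2416 -0.3095  2.244   0.1857  0.7047  1.2184] [array([ 0.0115,  0.0071,  2.2433, -0.016 ,  0.3676,  1.5957]), array([-0.3898,  0.0555,  2.1932,  0.4589,  0.4432,  0.8092])]
-1 [3.1416 0.5236 3.1416] [-0.2416 -0.3095  2.244   0.1857  0.7047 -1.9232] [array([ 0.0115,  0.0071,  2.2433, -0.016 ,  0.3676, -1.5459]), array([-0.3898,  0.0555,  2.1932,  0.4589,  0.4432, -2.3324])]
{'intrinsics': array([[272.017 ,   0.    , 260.1138],
       [  0.    , 272.017 , 192.4627],
       [  0.    ,   0.    ,   1.    ]]), 'eye': array([ 0.527 , -0.0638,  0.393 ]), 'orientation': array([ 0.2604,  0.0001, -1.5707])} [ 0.455  -0.065   0.3858] [-3.1416 -0.5236  0.0001] [-0.766  -0.3668 -0.4401]
round_key_foot [187.3 170.1] 0.67 [0.6262 0.0151 0.1146]
square_key_foot [239.4 173.6] 0.83 [ 0.6224 -0.0414  0.114 ]
bar_key_foot [344.8 178.1] 0.87 [ 0.6164 -0.154   0.1169]
mushroom_key_foot [294.2 178.2] 0.72 [ 0.6152 -0.0997  0.1202]
panel_middle [267.8 173.9] 0.97 [ 0.6261 -0.0724  0.1023]
visor_lip [268.  169.6] 0.92 [ 0.6302 -0.0726  0.1051]
pencil [185.5 170.1] 0.62 [0.6262 0.017  0.1145]
4.4167 [-0.2416 -0.3095  2.244   0.1857  0.7047  1.2184]
```

View pics/w1.png

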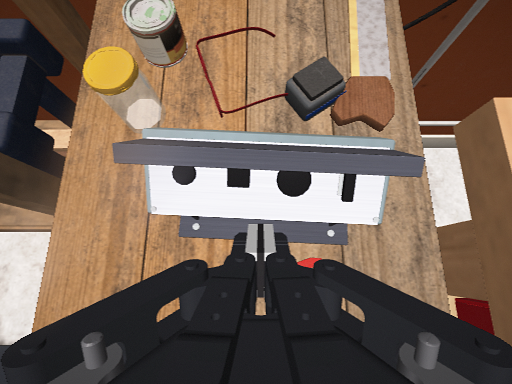

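Run:
```python
from h import *
np.set_printoptions(precision=4,suppress=True)
c=calibration("wrist"); D=np.load("w1.npy"); im=cv2.imread("pics/w1.png")
g=im.max(2).astype(int)
v,u=np.mgrid[0:384,0:512]
K=c["intrinsics"]; 
d=np.stack([(u-K[0,2])/K[0,0],-(v-K[1,2])/K[1,1],-np.ones_like(u,float)],-1)*D[...,None]
P=d@camR(c).T+c["eye"]
roi=(v>168)&(v<222)&(u>148)&(u<388)&(D>0)
W=roi&(g>180); X=P[W]
for _ in range(4):
    m=X.mean(0); nn=np.linalg.svd(X-m,full_matrices=False)[2][2]; nn*=np.sign(nn[2]); r=(X-m)@nn; X=X[abs(r)<max(2*r.std(),.002)]
print("plane n",nn,"std",r.std(),len(X),"tilt",np.degrees(np.arccos(nn[2])),"yaw",np.degrees(np.arctan2(-nn[1],-nn[0])))
z100=m[0]+( -nn[2]*(0.1-m[2]) - nn[1]*(-.07-m[1]))/nn[0]; print("x at y=-.07,z=.1:",z100)
yaw=np.arctan2(-nn[1],-nn[0]) # x axis level dir
# lower edge of panel: per column last white
e=[]
for col in range(160,375,5):
    rr=np.where(W[:,col])[0]
    if len(rr): e.append(P[rr[-1]-1,col])
e=np.array(e); print("lower edge fit x=a+b*y",np.polyfit(e[:,1],e[:,0],1),"z",np.median(e[:,2]))
dark=(roi&(g<75)).astype(np.uint8)
N,L,S,C=cv2.connectedComponentsWithStats(dark)
up=np.array([np.cos(yaw)*3**.5/2,np.sin(yaw)*3**.5/2,.5]); al=np.array([-np.sin(yaw),np.cos(yaw),0]); o=np.array([z100,-.07,.1])
for i in range(1,N):
    if S[i,4]<60: continue
    Q=P[L==i]-o; h=Q@nn; t=np.median(h); 
    # reproject pixels on plane at height t
    rays=(P[L==i]-c["eye"]); s=((o+nn*t-c["eye"])@nn)/(rays@nn); Q=np.array(c["eye"])+rays*s[:,None]-o
    a=Q@al; b=Q@up
    print(S[i],"h",np.round(np.percentile(h,[10,50,90])*1e3,1),"al",np.round([a.min()*1e3,a.max()*1e3,(a.min()+a.max())*500],1),"up",np.round([b.min()*1e3,b.max()*1e3],1))
```

```text
plane n [-0.4997  0.0244  0.8659] std 0.0006851515627081211 9258 tilt 30.018801822107758 yaw -2.7926118239802045
x at y=-.07,z=.1: 0.621569473301994
lower edge fit x=a+b*y [0.0427 0.5841] z 0.07691357974885543
[173 169  23  16 300] h [11.5 12.5 13.5] al [ 76.8 101.   88.9] up [-8.   9.3]
[227 169  23  18 387] h [11.5 12.3 13.3] al [18.2 42.  30.1] up [-7.9 12. ]
[277 170  34  26 722] h [18.9 19.9 20.9] al [-47.  -11.8 -29.4] up [-12.8  13.9]
[342 173  14  29 321] h [14.8 16.5 17.5] al [-94.6 -82.3 -88.4] up [-17.4  13.3]
```

```bash
cat >> h.py <<'E'
nn=np.array([-.4997,.0244,.8659]); nn/=np.linalg.norm(nn)
al=np.cross([0,0,1],[-nn[0],-nn[1],0]); al/=np.linalg.norm(al); up=np.cross(al,nn)
O=np.array([.62157,-.07,.1]); E=R.from_matrix(np.c_[up,np.cross(-nn,up),-nn]).as_euler('xyz')
HT=dict(round=12.5,square=12.3,bar=16.5); A=dict(round=89,square=30,bar=-88.5); U=dict(round=1.5,square=1.5,bar=0.5)
def pose(k,h): return O+al*A[k]*1e-3+up*U[k]*1e-3+nn*(h*1e-3+.173)   # tips h mm off the panel
def tip(): return round(float((env.get_eef_pos()-O)@nn-.173)*1e3,2)
def fn(): return round(float(np.array(env.get_wrist_force())@nn),2)
def press(k,f=9):
    env.move_linear(pose(k,HT[k]+5),v=.08)
    f0=fn(); s=env.move_linear(pose(k,HT[k]-12),v=.012,max_force=f)
    print(k,"stopped",s,"tip",tip(),"f0",f0,"f",fn(),"t",env.get_time())
E
python3 - <<'E'
from h import *
print(al,up,E)
env.move_to(pose("round",110),E)
env.move_linear(pose("round",30),v=.12)
press("round")
for _ in range(5): env.dwell(.45); print(fn(),tip())
env.move_linear(pose("round",HT["round"]+8),v=.05)
print(fn(),tip(),env.get_time())
E
```

```text
[ 0.04877119  0.99880998 -0.        ] [ 0.86483572 -0.04222932  0.50027579] [ 3.14159265 -0.52391726 -0.04879055]
round stopped True tip 4.85 f0 -0.2 f 9.94 t 7.0667
9.81 5.07
9.88 5.09
9.75 5.09
9.67 5.07
9.09 5.07
-0.31 20.61 9.7917
```

Run:
```python
from h import *
env.move_linear(pose("square",22),v=.08)
for i in range(2):
    press("square"); env.dwell(.4); print(fn(),tip())
    env.move_linear(pose("square",HT["square"]+8),v=.05); env.dwell(.5)
    print(fn(),tip())
env.move_linear(pose("square",45),v=.1)
env.move_linear(pose("bar",45),v=.1)
press("bar"); env.dwell(.5); print(fn(),tip())
env.move_linear(pose("bar",35),v=.05)
env.move_linear(pose("bar",150),v=.12)
env.move_to(O+nn*.33,E)
print(fn(),env.get_time())
c=calibration("wrist"); im,D=get_image("wrist"); cv2.imwrite("pics/w2.png",im)
from numpy import mgrid
v,u=mgrid[0:384,0:512]; K=c["intrinsics"]
P=np.stack([(u-K[0,2])/K[0,0],-(v-K[1,2])/K[1,1],-np.ones_like(u,float)],-1)*D[...,None]@camR(c).T+c["eye"]
roi=(v>168)&(v<225)&(u>140)&(u<395)&(D>0)&(im.max(2)<75)
N,L,S,C=cv2.connectedComponentsWithStats(roi.astype(np.uint8))
for i in range(1,N):
    if S[i,4]>60:
        Q=P[L==i]-O; print(np.round(C[i]),"h",np.round(np.median(Q@nn)*1e3,1),"al",np.round(np.mean(Q@al)*1e3,1))
```

```text
square stopped True tip 4.66 f0 -0.3 f 9.88 t 11.95
9.13 4.88
-0.17 20.17
square stopped True tip 4.67 f0 -0.72 f 10.3 t 14.5917
9.97 4.89
0.33 20.16
bar stopped True tip 9.0 f0 -0.96 f 9.65 t 19.15
9.21 9.26
0.05 21.875
[180. 178.] h 12.6 al 88.4
[235. 179.] h 12.4 al 30.2
[291. 182.] h 19.8 al -29.4
[344. 183.] h 10.5 al -88.7
```

View pics/w2.png

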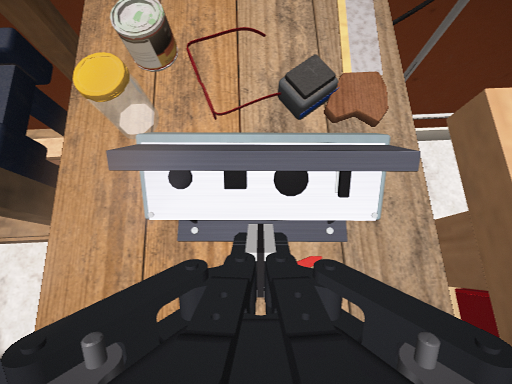

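The picture shows the bar key (344,183) 6 mm lower at 10.5 mm. The round (180,178), square (235,179) and mushroom (291,182) keys are up, and nothing has moved.

```bash
python3 -c "
from h import *
print(ticket.hand_in())"
```

```text
the job is handed in; nothing more can be done
None
```

I held the round key home for over 2 s and let it up, pressed the square key home twice, and left the bar key down 6 mm; no reading passed about 10 N, the mushroom key was not pressed, and I handed the job in at about 22 s.

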